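Roll the glass lamp globes into the packing tray

ROBOT

A 6-joint arm with a two-finger parallel gripper is mounted at the origin on the work surface. World frame = base frame: x ahead of the robot, y to its left, z up, the work surface at z = 0. Lengths are in m, angles in rad, forces in N, time in s.
With the tool pointing down it reaches from about 0.35 to 0.85 m from the base axis. Payload 8.1 kg.
Tool frame: the origin (TCP) lies at the centre of the arm's flange, where the gripper is bolted on; the fingertips stand 173 mm ahead of it and the grasp point (between the pads) lies 155 mm ahead of it; z points along the fingers, y is the line along which they close (so a half turn about z gives the same grasp; the last joint's range is limited). The gripper opens to 85 mm and grips with 20 to 120 N. Pads are 22 mm wide; open, the fingers measure 114 mm over their backs; the gripper's body (76 mm by 85 mm) begins 54 mm behind the grasp point. The pads swing forward as they close: fully open they stand 13 mm farther back than shut.
Start: joints at [1.207, 0.13, 1.488, -0, 1.523, -0.085], TCP at [0.165, 0.577, 0.405] pointing down, gripper open.
Joint ranges: [-2.96, 2.96], [-0.89, 2.26], [0.02, 2.5], [-1.34, 4.48], [0, 2.73], [-2.66, 2.66]. Speed limits (rad/s): [2.39, 2.39, 2.79, 3.14, 3.14, 3.14].

INTERFACE

Orientations are given as a rotation vector (axis times angle).
In Python, from workcell import arm, camera, camera_info gives the robot as it stands.
- The arm moves only by the shell command python3 -m jog 'ROWS' [FORCE]. ROWS is JSON, a list of rows, each an object of numbers: "grip": the opening, from 0 (shut) to 1 (fully open); "tx", "ty", "tz": the shift along the world's x, y, z in m; "rx", "ry", "rz": the turn, a rotation vector about the world's x, y, z in rad. A call has 1 to 5 rows; each row shifts and turns the commanded pose from where the row before left it; what a row does not reach is not made up. A row lasts 1/8 s, in which the tool goes at most 62.5 mm and 10.7 degrees, less where a joint would pass 70% of its speed; a pose out of reach is approached as far as the arm can. A call with a gripper value outside its range is refused whole. The fingers move at their own pace and stop on an object; FORCE is the grip in N (left out, the last holds). Time passes only in rows, so rows that do not move let the fingers close. It gives the time, the measured TCP pose, the force, the opening and the grip force at its end, in the units of the state.
- arm.get_state(): the state, without advancing time (a new reading comes with each control period).
- camera(name): name is "scene" or "top" or "wrist"; returns (picture, depth): 480x640x3 uint8, red, green, blue; 480x640 float32, m along the optical axis (not along the pixel's ray), 0 where there is no reading.
- camera_info(name): a dict with "fx", "fy", "cx", "cy" (pixels), "rvec" (rotation vector, rad) and "tvec" (3), from world to camera coordinates, as OpenCV has them. Camera axes: x right, y down, z forward; pixel columns grow to the right and rows downward; lengths in m; the calibration is good to about 2 mm. A picture is of the moment at which its call begins: read the wrist's pose just before it. camera_info takes no time and is no camera call; for the wrist camera it gives the pose at the moment of the call.
- arm.job_done(): hands the job in; it is judged then, once.
The state is a dict: "time_s": time; "joints": joint angles; "qd": joint speeds; "effort": joint torques, N m; "eef_pos": TCP position; "tcp_rot": TCP orientation; "wrist_force": force on the tool from outside, world axes, zero at the start; "wrist_torque": the same for the moment, N m; "width": finger opening in m; "grip_force": force on a finger pad.
Only numpy, scipy, OpenCV 4.12 (cv2) and the standard library are available. Lean on these libraries where they do the work, as an engineer would, in place of code of your own. Each camera call takes 0.05 s, during which the arm holds its last target. There are 200 camera calls.

TASK

Slide the packing tray's comb gate fully open, gently push the two glass lamp globes along their lanes so that each settles in the dimple at the end of its lane, then slide the gate fully shut behind them. The globes are thin glass: only roll them with light pushes, never squeeze, strike or lift them. Leave the hammer, ratchet, screw box and hex keys where they are.

Things in the scene. Friction and masses are not known exactly. Their poses are not given: they have to be found in the camera images.
- tray: Fixed grey plastic packing tray, x -125 to +110 mm, y -95 to +95 mm of its frame. Origin on the bench; deck 18 mm above it. Globes roll along tray +x, roughly away from the robot. Two level lanes along x, centred at y = +50 and -50 mm, each between ribs 6 mm high, 22 mm either side of the lane's centre line. Lips 10 mm high at both ends. Each lane ends in a dimple.
- dimple_left (a point): Centre of the mouth of the dimple of the left lane (tray x = 60, y = +50 mm), at deck height. The dimple is a round pocket 42 mm across, 12 mm deep; a globe that sits in it sinks 6 to 8 mm below its height on the lane.
- dimple_right (a point): The same for the right lane (tray x = 60, y = -50 mm).
- gate_knob (a point): Half-way up the knob of the comb gate: an upright black cylinder 20 mm in diameter, 50 mm tall, from 20 to 70 mm above the bench; this point is 45 mm above the bench. It stands outside the tray's left side, at tray x = 10 mm, y = 150 mm with the gate shut. It can be pushed from either side or pinched.
- gate (a joint): Comb gate, an aluminium slat lying across the deck at tray x = 10 mm; slides along tray +y. 0 = shut: two teeth (20 mm wide along y, 12 mm along x, 16 mm above the deck) stand in the middle of the lanes. 0.05 m = fully open, at its stop: the teeth stand beside the lanes (a globe passes from 0.042 up). Stiff: slides with 2 N or so and stays where it is left.
- globe_large_center (a point): Centre of the large opal-glass lamp globe, a white ball 76 mm in diameter, about 0.14 kg, with a small flush dark opening. It starts at rest on one of the two lanes (either one), 85 to 35 mm before the tray's origin along tray x, its centre 38 mm above the deck. It rolls easily and stops within some mm when left.
- globe_small_center (a point): Centre of the small opal-glass lamp globe, as the other but 64 mm in diameter, about 0.10 kg, centre 32 mm above the deck; it starts on the other lane.
- globe_large: The large globe itself (the body's origin is a point on its surface and turns with it: use its centre).
- globe_small: The small globe itself (likewise).
- hammer: Bystander: hammer with black rubber grip, 260 mm long, lying to the right of the tray. Leave it.
- ratchet: Bystander: chrome ratchet, 210 mm long, lying beyond the hammer. Leave it.
- screw_box: Bystander: clear round acrylic screw box, 64 mm wide, 60 mm high, beyond the tray's far end. Leave it.
- hex_keys: Bystander: five steel hex keys in a black block 85 mm wide, about 80 mm high, beyond the tray's far end. Leave it.
Mind the look-alikes: they are no part of the job. What is shaped like the globe_small but green or orange is not meant.

How it is judged:
By the outcome, as a careful person would: the job done as asked, in the order asked, and still so for the second after the job is handed in, with the robot touching nothing.
It also fails if it takes over 72 s, if anything falls off the work surface, if the arm or the gripper's body presses on something with over 40 N, if the wrist force passes 120 N, or if a joint passes its speed limit or range.

## Working session

There is one attempt and no reset: what is moved stays moved. The work goes in short steps, Python scripts to look and compute and a shell command to move; the robot and the scene stay as the last step left them, time stands still between calls to the robot, and variables do not carry over. Pictures are saved under pics/ and viewed, at most 10 in all, crops included, and the job is handed in when it is done.

```bash
mkdir -p pics; cat > h.py <<'E'
import numpy as np,cv2
from workcell import arm,camera,camera_info
def snap(n,f=None):
    i=camera_info(n);p,d=camera(n)
    if f: cv2.imwrite('pics/'+f,p[:,:,::-1])
    return p,d,i
def ray(i,u,v):
    R=cv2.Rodrigues(np.array(i['rvec'],float))[0];t=np.array(i['tvec'],float).ravel()
    return -R.T@t, R.T@np.array([(u-i['cx'])/i['fx'],(v-i['cy'])/i['fy'],1.])
def onz(i,u,v,z):
    c,r=ray(i,u,v);return c+r*(z-c[2])/r[2]
def pt(i,u,v,d):
    c,r=ray(i,u,v);return c+r*d
E
python3 - <<'E'
from h import *
for n in('top','scene'):
    p,d,i=snap(n,n+'1.png');print(n,i,ray(i,320,240))
    np.savez(''+n,p=p,d=d)
print(arm.get_state())
E
```

```text
top {'fx': 455.7287742619774, 'fy': 455.7287742619774, 'cx': 311.35381459904795, 'cy': 245.3923159105919, 'rvec': array([ 2.18098124, -2.14950177,  0.15498989]), 'tvec': array([-0.06535451,  0.61483125,  0.75408414])} (array([ 0.51683645, -0.04281833,  0.82581974]), array([ 0.13666674, -0.03591888, -0.99021815]))
scene {'fx': 589.9548001898163, 'fy': 589.9548001898163, 'cx': 309.45652232101895, 'cy': 232.08233462043964, 'rvec': array([ 1.97226152,  1.55325443, -0.61422517]), 'tvec': array([-0.08743576, -0.37301841,  1.44056816])} (array([ 1.23008243, -0.1832313 ,  0.82179552]), array([-0.63927885,  0.15437367, -0.75365167]))
{'time_s': 0.1, 'joints': array([ 1.20661185e+00,  1.31132457e-01,  1.48913322e+00, -1.48356711e-05,
        1.52298744e+00, -8.53816022e-02]), 'qd': array([ 0.00029862, -0.00138676, -0.00274126,  0.00149091,  0.00065509,
       -0.00024394]), 'effort': array([ 1.02897084e-03, -5.70954072e+01, -5.01942194e+01, -2.66977258e-04,
        8.19473353e-03,  5.49580000e-05]), 'eef_pos': array([0.16502586, 0.57666201, 0.40374152]), 'tcp_rot': array([-4.36474824e-01, -3.11076407e+00,  2.54752969e-03]), 'wrist_force': array([-0.62108245, -0.02286258,  0.2116711 ]), 'wrist_torque': array([-0.03984388,  0.00489838, -0.01828083]), 'grip_force': 0.0, 'width': 0.08547592173199829}
```

View pics/top1.png

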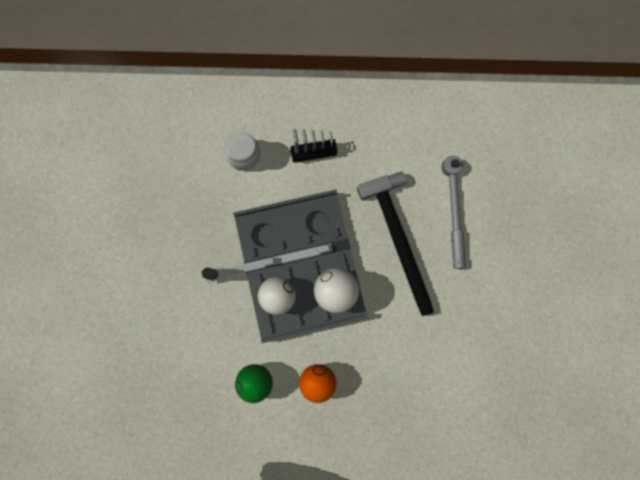

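View pics/scene1.png

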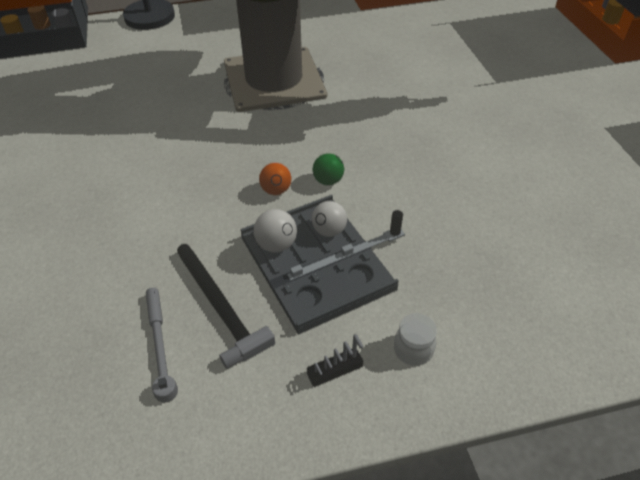

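The top view shows the tray with corners near (236,213), (336,192), (367,317) and (262,341). The knob is at (209,273), the small globe at (277,296) on the left lane and the large globe at (336,291) on the right lane. The green and orange decoys are nearer the robot.

```bash
cat > meas.py <<'E'
from h import *
def cloud(d,i):
    v,u=np.mgrid[0:480,0:640];R=cv2.Rodrigues(np.array(i['rvec'],float))[0];t=np.array(i['tvec'],float).ravel()
    P=np.stack([(u-i['cx'])/i['fx']*d,(v-i['cy'])/i['fy']*d,d],-1)
    return (P-t)@R
def sph(Q,r):
    from scipy.optimize import least_squares
    c0=Q.mean(0)-[0,0,r/2]
    s=least_squares(lambda c:np.linalg.norm(Q-c,axis=1)-r,c0,loss='soft_l1',f_scale=.002);return s.x
E
python3 - <<'E'
from meas import *
for n in('top','scene'):
    z=np.load(n+'.npz');p,d=z['p'],z['d'];i=camera_info(n);X=cloud(d,i)
    hsv=cv2.cvtColor(p,cv2.COLOR_RGB2HSV)
    if n=='top':
        cs=[onz(i,u,v,.028) for u,v in((236,213),(336,192),(367,317),(262,341))]
        print('corners',np.round(cs,4).tolist())
        m=((X[...,2]>.010)&(X[...,2]<.034)&(X[...,0]>.35)&(X[...,0]<.75)&(hsv[...,2]<110)).astype(np.uint8)
        k,l,s,c=cv2.connectedComponentsWithStats(m)
        for j in range(1,k):
            if s[j,4]>300: 
                Q=X[l==j];print('comp',s[j],cv2.minAreaRect((Q[:,:2]*1000).astype(np.float32)))
        print('bench z',np.median(X[400:460,500:600,2]))
    for nm,(u,v),r in (('small',(277,296) if n=='top' else (330,219),.032),('large',(336,291) if n=='top' else (275,230),.038)):
        vv,uu=np.mgrid[0:480,0:640];q=((uu-u)**2+(vv-v)**2<12**2)&(d>0)
        print(n,nm,np.round(sph(X[q],r),4))
    u,v=(209,273) if n=='top' else (397,221)
    q=X[v-15:v+16,u-15:u+16].reshape(-1,3);q=q[(q[:,2]>.045)]
    print('knob',len(q),q.mean(0),q.min(0),q.max(0))
E
```

```text
corners [[0.6729, 0.0779, 0.028], [0.7143, -0.0995, 0.028], [0.4935, -0.1548, 0.028], [0.4504, 0.0259, 0.028]]
comp [ 357  175   77  141 2194] ((622.3556518554688, -226.16168212890625), (256.4130859375, 87.87635803222656), 21.33453941345215)
comp [454 177  12  92 301] ((665.8461303710938, -324.97222900390625), (167.45025634765625, 11.706944465637207), 2.1988117694854736)
comp [  234   190   134   153 10013] ((583.701904296875, -36.552284240722656), (235.0218505859375, 190.8651580810547), 14.056490898132324)
bench z -0.00027017313063020844
top small [0.5285 0.0014 0.0493]
top large [ 0.5382 -0.0993  0.0552]
knob 143 [0.56226152 0.11204899 0.0769929 ] [ 0.51683645 -0.04281833  0.04519228] [0.57329863 0.12489834 0.82581974]
scene small [0.5298 0.0023 0.0495]
scene large [ 0.5395 -0.0983  0.0557]
knob 175 [0.58832839 0.10676402 0.08357545] [ 0.55511557 -0.1832313   0.04501674] [1.23008243 0.12631387 0.82179552]
```

```bash
python3 -m jog '[{"tx":0.04,"ty":-0.046,"rz":0.13,"grip":0.7},{"tx":0.04,"ty":-0.046,"rz":0.13},{"tx":0.04,"ty":-0.046,"rz":0.13},{"tx":0.04,"ty":-0.046,"rz":0.13},{"tx":0.04,"ty":-0.046}]'; python3 -m jog '[{"tx":0.04,"ty":-0.046},{"tx":0.04,"ty":-0.046},{"tx":0.04,"ty":-0.046,"tz":-0.02},{"tx":0.04,"ty":-0.046,"tz":-0.03},{"tx":0.04,"ty":-0.046,"tz":-0.03}]'; python3 -m jog '[{},{}]'
cat > st.py <<'E'
from h import *
s=arm.get_state();R=cv2.Rodrigues(s['tcp_rot'])[0]
print(s['time_s'],np.round(s['eef_pos'],4),'y',np.round(R[:,1],3),'z',np.round(R[:,2],3),'F',np.round(s['wrist_force'],1),s['width'],s['grip_force'])
o=np.array([.591,-.0347]);M=np.array([[.970,.243],[-.243,.970]])
print('tray frame tcp',np.round(M@(s['eef_pos'][:2]-o)*1000,1))
E
python3 st.py
```

```text
0.1 [0.165  0.5767 0.4037] y [ 0.275  0.961 -0.002] z [-0.001 -0.002 -1.   ] F [-0.6 -0.   0.2] 0.08547592173199829 0.0
tray frame tcp [-264.6  696.5]schema error: expected keys grip, tx, ty, tz, rx, ry, rz
schema error: expected keys grip, tx, ty, tz, rx, ry, rz
schema error: expected keys grip, tx, ty, tz, rx, ry, rz
```

```bash
python3 -m jog '[{"grip":0.7,"tx":0.04,"ty":-0.046,"tz":0,"rx":0,"ry":0,"rz":0.13},{"grip":0.7,"tx":0.04,"ty":-0.046,"tz":0,"rx":0,"ry":0,"rz":0.13},{"grip":0.7,"tx":0.04,"ty":-0.046,"tz":0,"rx":0,"ry":0,"rz":0.13},{"grip":0.7,"tx":0.04,"ty":-0.046,"tz":0,"rx":0,"ry":0,"rz":0.13},{"grip":0.7,"tx":0.04,"ty":-0.046,"tz":0,"rx":0,"ry":0,"rz":0}]' 20
python3 -m jog '[{"grip":0.7,"tx":0.04,"ty":-0.046,"tz":0,"rx":0,"ry":0,"rz":0},{"grip":0.7,"tx":0.04,"ty":-0.046,"tz":0,"rx":0,"ry":0,"rz":0},{"grip":0.7,"tx":0.04,"ty":-0.046,"tz":-0.02,"rx":0,"ry":0,"rz":0},{"grip":0.7,"tx":0.04,"ty":-0.046,"tz":-0.03,"rx":0,"ry":0,"rz":0},{"grip":0.7,"tx":0.04,"ty":-0.046,"tz":-0.03,"rx":0,"ry":0,"rz":0}]'
python3 -m jog '[{"grip":0.7,"tx":0,"ty":0,"tz":0,"rx":0,"ry":0,"rz":0},{"grip":0.7,"tx":0,"ty":0,"tz":0,"rx":0,"ry":0,"rz":0}]'
python3 st.py
python3 - <<'E'
from h import *
snap('wrist','w1.png')
E
```

```text
time_s: 0.72
eef_pos: [0.3659, 0.3451, 0.4044]
tcp_rot: [0.381, -3.118, 0.0]
wrist_force: [1.9, 1.1, -0.0]
width: 0.0596
grip_force: 0.0
time_s: 1.35
eef_pos: [0.5586, 0.1237, 0.3291]
tcp_rot: [-0.378, 3.119, 0.0]
wrist_force: [0.1, 0.8, -0.7]
width: 0.0596
grip_force: 0.0
time_s: 1.6
eef_pos: [0.5575, 0.1254, 0.3296]
tcp_rot: [0.377, -3.118, -0.001]
wrist_force: [-0.5, 0.1, -0.4]
width: 0.0597
grip_force: 0.0
1.6 [0.5575 0.1254 0.3296] y [-0.238  0.971  0.001] z [-0.001  0.    -1.   ] F [-0.5  0.1 -0.4] 0.059734953932258784 0.0
tray frame tcp [  6.4 163.4]
```

View pics/w1.png

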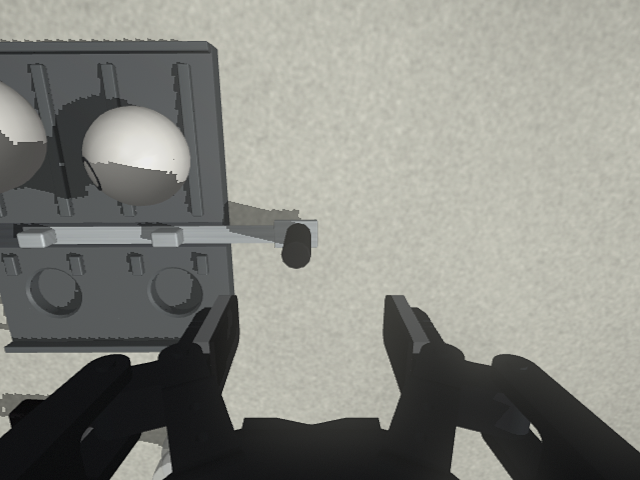

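The wrist view shows the knob around (297,248), the teeth at (36,238) and (167,237), and the dimples at (55,292) and (176,290).

```bash
python3 - <<'E'
from meas import *
p,d,i=snap('wrist');X=cloud(d,i)
q=X[200:280,260:340].reshape(-1,3);q=q[(q[:,2]>.062)&(q[:,2]<.085)];print('knob top',len(q),np.median(q,0),q.min(0),q.max(0))
o=np.array([.591,-.0347]);M=np.array([[.970,.243],[-.243,.970]])
print('tray',M@(np.array((q.min(0)+q.max(0))/2)[:2]-o)*1000)
for u,v,z in((36,238,.034),(167,237,.034),(55,292,.018),(176,290,.018)):
    P=onz(i,u,v,z);print(P,M@(P[:2]-o)*1000)
E
```

```text
knob top 723 [0.56343863 0.11595686 0.06958076] [0.55484559 0.10646029 0.06205446] [0.57412442 0.12570087 0.07185765]
tray [ 10.92013899 152.70030336]
[ 0.61095626 -0.07277384  0.034     ] [ 10.10563294 -41.78099642]
[0.58684364 0.02207969 0.034     ] [ 9.76579965 56.08629216]
[ 0.66244967 -0.06699634  0.018     ] [ 61.4581665  -48.68972317]
[0.63674357 0.03004705 0.018     ] [60.1047983  51.68895156]
```

```bash
python3 -m jog '[{"grip":0.7,"tx":0.0065,"ty":-0.010,"tz":0,"rx":0,"ry":0,"rz":0},{"grip":0.7,"tx":0,"ty":0,"tz":-0.03,"rx":0,"ry":0,"rz":0},{"grip":0.7,"tx":0,"ty":0,"tz":-0.04,"rx":0,"ry":0,"rz":0},{"grip":0.7,"tx":0,"ty":0,"tz":-0.04,"rx":0,"ry":0,"rz":0},{"grip":0.7,"tx":0,"ty":0,"tz":-0.012,"rx":0,"ry":0,"rz":0}]' 20
python3 -m jog '[{"grip":0.15,"tx":0,"ty":0,"tz":0,"rx":0,"ry":0,"rz":0},{"grip":0.15,"tx":0,"ty":0,"tz":0,"rx":0,"ry":0,"rz":0},{"grip":0.15,"tx":0,"ty":0,"tz":0,"rx":0,"ry":0,"rz":0},{"grip":0.15,"tx":0,"ty":0,"tz":0,"rx":0,"ry":0,"rz":0}]'; python3 st.py
```

```text
time_s: 2.33
eef_pos: [0.5629, 0.1154, 0.2057]
tcp_rot: [0.379, -3.115, 0.0]
wrist_force: [-0.8, 0.2, 0.3]
width: 0.0597
grip_force: 0.0
time_s: 2.82
eef_pos: [0.5653, 0.1156, 0.2104]
tcp_rot: [-0.378, 3.115, 0.0]
wrist_force: [-1.3, 0.9, 6.1]
width: 0.0192
grip_force: 21.7
2.825 [0.5653 0.1156 0.2104] y [-0.239  0.971 -0.   ] z [ 0.004  0.001 -1.   ] F [-1.3  0.9  6.1] 0.019153542084829972 21.73876851797104
tray frame tcp [ 11.6 152.1]
```

```bash
python3 -m jog '[{"grip":0.15,"tx":-0.0024,"ty":0.0097,"tz":0,"rx":0,"ry":0,"rz":0},{"grip":0.15,"tx":-0.0024,"ty":0.0097,"tz":0,"rx":0,"ry":0,"rz":0},{"grip":0.15,"tx":-0.0024,"ty":0.0097,"tz":0,"rx":0,"ry":0,"rz":0},{"grip":0.15,"tx":-0.0024,"ty":0.0097,"tz":0,"rx":0,"ry":0,"rz":0},{"grip":0.15,"tx":-0.0024,"ty":0.0097,"tz":0,"rx":0,"ry":0,"rz":0}]'
python3 -m jog '[{"grip":0.15,"tx":-0.0007,"ty":0.003,"tz":0,"rx":0,"ry":0,"rz":0},{"grip":0.15,"tx":0,"ty":0,"tz":0,"rx":0,"ry":0,"rz":0}]'; python3 st.py
```

```text
time_s: 3.45
eef_pos: [0.5533, 0.1639, 0.2104]
tcp_rot: [-0.378, 3.115, -0.002]
wrist_force: [9.4, -37.7, 4.9]
width: 0.0192
grip_force: 25.1
time_s: 3.7
eef_pos: [0.5532, 0.1643, 0.2103]
tcp_rot: [-0.377, 3.115, -0.009]
wrist_force: [1.8, -19.3, 8.4]
width: 0.0194
grip_force: 22.7
3.7 [0.5532 0.1643 0.2103] y [-0.238  0.971 -0.006] z [ 0.005 -0.005 -1.   ] F [  1.8 -19.3   8.4] 0.019367804050436113 22.749623358249664
tray frame tcp [ 11.7 202.2]
```

```bash
python3 -m jog '[{"grip":0.15,"tx":0.0006,"ty":-0.0025,"tz":0,"rx":0,"ry":0,"rz":0},{"grip":0.6,"tx":0,"ty":0,"tz":0,"rx":0,"ry":0,"rz":0},{"grip":0.6,"tx":0,"ty":0,"tz":0,"rx":0,"ry":0,"rz":0},{"grip":0.6,"tx":0,"ty":0,"tz":0,"rx":0,"ry":0,"rz":0},{"grip":0.6,"tx":0,"ty":0,"tz":0.03,"rx":0,"ry":0,"rz":0}]' 20
python3 -m jog '[{"grip":0.6,"tx":0,"ty":0,"tz":0.03,"rx":0,"ry":0,"rz":0},{"grip":0.35,"tx":-0.015,"ty":-0.02,"tz":0.03,"rx":0,"ry":0,"rz":0},{"grip":0.35,"tx":-0.02,"ty":-0.05,"tz":0,"rx":0,"ry":0,"rz":0},{"grip":0.35,"tx":-0.02,"ty":-0.05,"tz":0,"rx":0,"ry":0,"rz":0},{"grip":0.35,"tx":-0.02,"ty":-0.05,"tz":0,"rx":0,"ry":0,"rz":0}]'
python3 -m jog '[{"grip":0.35,"tx":0,"ty":0,"tz":0,"rx":0,"ry":0,"rz":0},{"grip":0.35,"tx":0,"ty":0,"tz":0,"rx":0,"ry":0,"rz":0}]'; python3 st.py
python3 - <<'E'
from meas import *
p,d,i=snap('wrist','w2.png')
E
```

```text
time_s: 4.32
eef_pos: [0.5504, 0.1643, 0.2352]
tcp_rot: [0.378, -3.113, 0.001]
wrist_force: [-0.1, -0.1, 0.6]
width: 0.0512
grip_force: 0.0
time_s: 4.95
eef_pos: [0.4762, -0.0066, 0.2981]
tcp_rot: [-0.379, 3.118, -0.0]
wrist_force: [0.1, -0.5, 0.1]
width: 0.0302
grip_force: 0.0
time_s: 5.2
eef_pos: [0.4772, -0.0055, 0.2981]
tcp_rot: [-0.377, 3.118, 0.001]
wrist_force: [0.1, 0.9, 0.1]
width: 0.0299
grip_force: 0.0
5.2 [ 0.4772 -0.0055  0.2981] y [-0.238  0.971  0.   ] z [ 0.  0. -1.] F [0.1 0.9 0.1] 0.02991619572777183 0.0
tray frame tcp [-103.3   56. ]
```

View pics/w2.png

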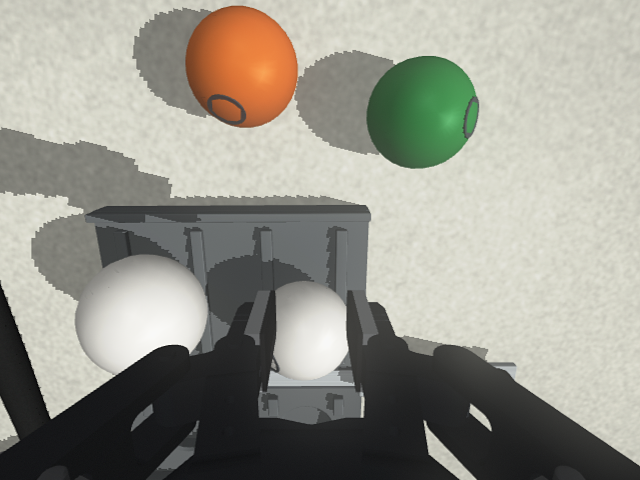

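The small globe shows between the fingers, at about (310,330), and the path down behind it is clear. I'll shift the tool 6 mm to the right and lower it.

```bash
python3 -m jog '[{"grip":0.35,"tx":-0.001,"ty":-0.0063,"tz":0,"rx":0,"ry":0,"rz":0},{"grip":0.35,"tx":0,"ty":0,"tz":-0.025,"rx":0,"ry":0,"rz":0},{"grip":0.35,"tx":0,"ty":0,"tz":-0.03,"rx":0,"ry":0,"rz":0},{"grip":0.35,"tx":0,"ty":0,"tz":-0.028,"rx":0,"ry":0,"rz":0},{"grip":0.35,"tx":0,"ty":0,"tz":0,"rx":0,"ry":0,"rz":0}]'
cat > look.py <<'E'
from meas import *
from st import *
# globes are the only bright, low-saturation things above z=.045 over the tray
for n in('top','scene'):
    p,d,i=snap(n);X=cloud(d,i);hsv=cv2.cvtColor(p,cv2.COLOR_RGB2HSV)
    T=(X[...,:2]-o)@M.T
    for nm,y,r in(('small',.05,.032),('large',-.05,.038)):
        q=(abs(T[...,1]-y)<.04)&(abs(T[...,0])<.12)&(X[...,2]>.045)&(X[...,2]<.1)&(hsv[...,2]>90)&(hsv[...,1]<70)&(d>0)
        if q.sum()<40: print(n,nm,'few',q.sum());continue
        c=sph(X[q],r);e=np.abs(np.linalg.norm(X[q]-c,axis=1)-r)
        print(n,nm,q.sum(),np.round(np.r_[M@(c[:2]-o),c[2]]*1000,1),'err',round(np.median(e)*1000,1))
E
python3 look.py
```

```text
time_s: 5.88
eef_pos: [0.4748, -0.0112, 0.2126]
tcp_rot: [0.379, -3.113, -0.002]
wrist_force: [0.3, 0.7, 0.4]
width: 0.03
grip_force: 0.0
5.875 [ 0.4748 -0.0112  0.2126] y [-0.24   0.971  0.002] z [-0.005  0.001 -1.   ] F [0.3 0.7 0.4] 0.030043845762683336 0.0
tray frame tcp [-107.   51.]
top small 538 [-52.   50.4  49.3] err 0.6
top large 1288 [-66.8 -49.6  55.2] err 0.6
scene small 629 [-50.5  51.   49.3] err 0.8
scene large 1033 [-65.  -48.9  55.3] err 0.8
```

```bash
python3 -m jog '[{"grip":0.35,"tx":0.0039,"ty":0.001,"tz":0,"rx":0,"ry":0,"rz":0},{"grip":0.35,"tx":0.0039,"ty":0.001,"tz":0,"rx":0,"ry":0,"rz":0},{"grip":0.35,"tx":0.0039,"ty":0.001,"tz":0,"rx":0,"ry":0,"rz":0},{"grip":0.35,"tx":0.0039,"ty":0.001,"tz":0,"rx":0,"ry":0,"rz":0},{"grip":0.35,"tx":0.0039,"ty":0.001,"tz":0,"rx":0,"ry":0,"rz":0}]'
python3 -m jog '[{"grip":0.35,"tx":0.0039,"ty":0.001,"tz":0,"rx":0,"ry":0,"rz":0},{"grip":0.35,"tx":0.0039,"ty":0.001,"tz":0,"rx":0,"ry":0,"rz":0},{"grip":0.35,"tx":0.0039,"ty":0.001,"tz":0,"rx":0,"ry":0,"rz":0},{"grip":0.35,"tx":0.0039,"ty":0.001,"tz":0,"rx":0,"ry":0,"rz":0},{"grip":0.35,"tx":0.0039,"ty":0.001,"tz":0,"rx":0,"ry":0,"rz":0}]'
python3 look.py
```

```text
time_s: 6.6
eef_pos: [0.4958, -0.0068, 0.215]
tcp_rot: [0.378, -3.119, -0.0]
wrist_force: [-0.4, 0.2, 0.9]
width: 0.0297
grip_force: 0.0
time_s: 7.22
eef_pos: [0.5153, -0.0018, 0.215]
tcp_rot: [-0.378, 3.119, -0.0]
wrist_force: [-0.9, 0.4, -0.5]
width: 0.0301
grip_force: 0.0
7.225 [ 0.5153 -0.0018  0.215 ] y [-0.239  0.971 -0.   ] z [ 0. -0. -1.] F [-0.9  0.4 -0.5] 0.030141523663889377 0.037021341850049794
tray frame tcp [-65.4  50.3]
top small few 0
top large 722 [-66.6 -49.3  55.2] err 0.5
scene small 701 [-24.9  50.3  49.5] err 0.9
scene large 1032 [-65.  -49.1  55.3] err 0.8
```

```bash
python3 -m jog '[{"grip":0.35,"tx":0.0039,"ty":0.001,"tz":0,"rx":0,"ry":0,"rz":0},{"grip":0.35,"tx":0.0039,"ty":0.001,"tz":0,"rx":0,"ry":0,"rz":0},{"grip":0.35,"tx":0.0039,"ty":0.001,"tz":0,"rx":0,"ry":0,"rz":0},{"grip":0.35,"tx":0.0039,"ty":0.001,"tz":0,"rx":0,"ry":0,"rz":0},{"grip":0.35,"tx":0.0039,"ty":0.001,"tz":0,"rx":0,"ry":0,"rz":0}]'
python3 -m jog '[{"grip":0.35,"tx":0.0039,"ty":0.001,"tz":0,"rx":0,"ry":0,"rz":0},{"grip":0.35,"tx":0.0039,"ty":0.001,"tz":0,"rx":0,"ry":0,"rz":0},{"grip":0.35,"tx":0.0039,"ty":0.001,"tz":0,"rx":0,"ry":0,"rz":0},{"grip":0.35,"tx":0.0039,"ty":0.001,"tz":0,"rx":0,"ry":0,"rz":0},{"grip":0.35,"tx":0.0039,"ty":0.001,"tz":0,"rx":0,"ry":0,"rz":0}]'
python3 look.py
python3 -m jog '[{"grip":0.35,"tx":0.0039,"ty":0.001,"tz":0,"rx":0,"ry":0,"rz":0},{"grip":0.35,"tx":0.0039,"ty":0.001,"tz":0,"rx":0,"ry":0,"rz":0},{"grip":0.35,"tx":0.0029,"ty":0.0007,"tz":0,"rx":0,"ry":0,"rz":0},{"grip":0.35,"tx":0.0029,"ty":0.0007,"tz":0,"rx":0,"ry":0,"rz":0},{"grip":0.35,"tx":0.0029,"ty":0.0007,"tz":0,"rx":0,"ry":0,"rz":0}]'
python3 look.py
```

```text
time_s: 7.95
eef_pos: [0.5348, 0.0032, 0.215]
tcp_rot: [0.378, -3.119, 0.0]
wrist_force: [0.1, 0.6, 0.2]
width: 0.03
grip_force: 0.0
time_s: 8.57
eef_pos: [0.5543, 0.0082, 0.215]
tcp_rot: [0.378, -3.119, 0.0]
wrist_force: [-0.2, 0.9, 0.5]
width: 0.0301
grip_force: 0.0
8.575 [0.5543 0.0082 0.215 ] y [-0.239  0.971  0.   ] z [-0. -0. -1.] F [-0.2  0.9  0.5] 0.03008180406019145 0.04184262827038765
tray frame tcp [-25.2  50.5]
top small few 0
top large 1119 [-66.6 -49.6  55.1] err 0.6
scene small 756 [15.5 50.7 49.4] err 0.8
scene large 553 [-64.7 -49.   55.3] err 0.8
time_s: 9.3
eef_pos: [0.5707, 0.0122, 0.215]
tcp_rot: [0.378, -3.119, -0.0]
wrist_force: [-1.1, -0.1, 0.9]
width: 0.0298
grip_force: 0.0
9.3 [0.5707 0.0122 0.215 ] y [-0.239  0.971  0.   ] z [-0.  0. -1.] F [-1.1 -0.1  0.9] 0.029752106652574904 4.024292792337292e-06
tray frame tcp [-8.3 50.5]
top small few 0
top large 1236 [-66.4 -49.6  55.2] err 0.5
scene small 780 [32.1 50.1 49.5] err 0.8
scene large 597 [-64.5 -49.   55.3] err 0.8
```

```bash
python3 -m jog '[{"grip":0.35,"tx":0.0024,"ty":0.0006,"tz":0,"rx":0,"ry":0,"rz":0},{"grip":0.35,"tx":0.0024,"ty":0.0006,"tz":0,"rx":0,"ry":0,"rz":0},{"grip":0.35,"tx":0.0024,"ty":0.0006,"tz":0,"rx":0,"ry":0,"rz":0},{"grip":0.35,"tx":0.0024,"ty":0.0006,"tz":0,"rx":0,"ry":0,"rz":0},{"grip":0.35,"tx":0,"ty":0,"tz":0,"rx":0,"ry":0,"rz":0}]'
python3 look.py
```

```text
time_s: 10.02
eef_pos: [0.5803, 0.0146, 0.2151]
tcp_rot: [-0.378, 3.119, -0.0]
wrist_force: [-0.1, -0.9, -0.2]
width: 0.0299
grip_force: 0.0
10.025 [0.5803 0.0146 0.2151] y [-0.239  0.971 -0.   ] z [ 0. -0. -1.] F [-0.1 -0.9 -0.2] 0.02993884906947658 0.0
tray frame tcp [ 1.7 50.4]
top small few 0
top large 1275 [-66.6 -49.7  55.2] err 0.6
scene small 822 [56.1 50.5 45.1] err 0.8
scene large 649 [-64.8 -49.   55.2] err 0.7
```

```bash
python3 -m jog '[{"grip":0.35,"tx":-0.0097,"ty":-0.0024,"tz":0,"rx":0,"ry":0,"rz":0},{"grip":0.35,"tx":-0.0097,"ty":-0.0024,"tz":0,"rx":0,"ry":0,"rz":0},{"grip":0.35,"tx":0,"ty":0,"tz":0.03,"rx":0,"ry":0,"rz":0},{"grip":0.35,"tx":0,"ty":0,"tz":0.04,"rx":0,"ry":0,"rz":0},{"grip":0.35,"tx":0,"ty":0,"tz":0.02,"rx":0,"ry":0,"rz":0}]'
python3 -m jog '[{"grip":0.35,"tx":-0.027,"ty":-0.041,"tz":0,"rx":0,"ry":0,"rz":0},{"grip":0.35,"tx":-0.027,"ty":-0.041,"tz":0,"rx":0,"ry":0,"rz":0},{"grip":0.35,"tx":-0.027,"ty":-0.041,"tz":0,"rx":0,"ry":0,"rz":0},{"grip":0.35,"tx":0,"ty":0,"tz":0,"rx":0,"ry":0,"rz":0}]'
python3 look.py
```

```text
time_s: 10.75
eef_pos: [0.5608, 0.0096, 0.3075]
tcp_rot: [-0.377, 3.116, -0.001]
wrist_force: [0.3, -0.7, 0.5]
width: 0.0296
grip_force: 0.0
time_s: 11.25
eef_pos: [0.4779, -0.1154, 0.3043]
tcp_rot: [0.372, -3.118, 0.0]
wrist_force: [0.0, -0.4, 0.3]
width: 0.0299
grip_force: 0.0
11.25 [ 0.4779 -0.1154  0.3043] y [-0.235  0.972 -0.   ] z [-0.001 -0.    -1.   ] F [ 0.  -0.4  0.3] 0.029867353892394265 0.0
tray frame tcp [-129.3  -50.7]
top small 952 [60.1 50.4 41.1] err 0.6
top large 522 [-67.  -50.   55.7] err 0.5
scene small 753 [61.6 51.1 41.3] err 0.8
scene large 1032 [-65.  -49.1  55.3] err 0.7
```

Small globe is seated (x = 60, 8 mm lower). Now the large one.

```bash
python3 -m jog '[{"grip":0.35,"tx":0,"ty":0,"tz":-0.03,"rx":0,"ry":0,"rz":0},{"grip":0.35,"tx":0,"ty":0,"tz":-0.03,"rx":0,"ry":0,"rz":0},{"grip":0.35,"tx":0,"ty":0,"tz":-0.026,"rx":0,"ry":0,"rz":0},{"grip":0.35,"tx":0,"ty":0,"tz":0,"rx":0,"ry":0,"rz":0}]'
python3 -m jog '[{"grip":0.35,"tx":0.0039,"ty":0.001,"tz":0,"rx":0,"ry":0,"rz":0},{"grip":0.35,"tx":0.0039,"ty":0.001,"tz":0,"rx":0,"ry":0,"rz":0},{"grip":0.35,"tx":0.0039,"ty":0.001,"tz":0,"rx":0,"ry":0,"rz":0},{"grip":0.35,"tx":0.0039,"ty":0.001,"tz":0,"rx":0,"ry":0,"rz":0},{"grip":0.35,"tx":0.0039,"ty":0.001,"tz":0,"rx":0,"ry":0,"rz":0}]'
python3 -m jog '[{"grip":0.35,"tx":0.0039,"ty":0.001,"tz":0,"rx":0,"ry":0,"rz":0},{"grip":0.35,"tx":0.0039,"ty":0.001,"tz":0,"rx":0,"ry":0,"rz":0},{"grip":0.35,"tx":0.0039,"ty":0.001,"tz":0,"rx":0,"ry":0,"rz":0},{"grip":0.35,"tx":0.0039,"ty":0.001,"tz":0,"rx":0,"ry":0,"rz":0},{"grip":0.35,"tx":0.0039,"ty":0.001,"tz":0,"rx":0,"ry":0,"rz":0}]'
python3 look.py
```

```text
time_s: 11.85
eef_pos: [0.4788, -0.1118, 0.2166]
tcp_rot: [0.38, -3.114, -0.004]
wrist_force: [-0.5, -0.3, 1.3]
width: 0.03
grip_force: 0.0
time_s: 12.48
eef_pos: [0.4996, -0.1082, 0.2192]
tcp_rot: [-0.378, 3.119, -0.0]
wrist_force: [-0.3, -0.0, -0.4]
width: 0.0302
grip_force: 0.1
time_s: 13.1
eef_pos: [0.519, -0.1031, 0.219]
tcp_rot: [0.378, -3.119, -0.0]
wrist_force: [0.3, -1.0, -0.1]
width: 0.0301
grip_force: 0.0
13.1 [ 0.519  -0.1031  0.219 ] y [-0.239  0.971  0.   ] z [-0.  0. -1.] F [ 0.3 -1.  -0.1] 0.030114524430137027 0.03505029628286138
tray frame tcp [-86.5 -48.9]
top small 938 [59.9 50.3 41.2] err 0.6
top large few 0
scene small 763 [61.6 51.  41.2] err 0.8
scene large 1062 [-39.  -49.   55.3] err 0.8
```

```bash
python3 -m jog '[{"grip":0.35,"tx":0.0039,"ty":0.001,"tz":0,"rx":0,"ry":0,"rz":0},{"grip":0.35,"tx":0.0039,"ty":0.001,"tz":0,"rx":0,"ry":0,"rz":0},{"grip":0.35,"tx":0.0039,"ty":0.001,"tz":0,"rx":0,"ry":0,"rz":0},{"grip":0.35,"tx":0.0039,"ty":0.001,"tz":0,"rx":0,"ry":0,"rz":0},{"grip":0.35,"tx":0.0039,"ty":0.001,"tz":0,"rx":0,"ry":0,"rz":0}]'
python3 -m jog '[{"grip":0.35,"tx":0.0039,"ty":0.001,"tz":0,"rx":0,"ry":0,"rz":0},{"grip":0.35,"tx":0.0039,"ty":0.001,"tz":0,"rx":0,"ry":0,"rz":0},{"grip":0.35,"tx":0.0039,"ty":0.001,"tz":0,"rx":0,"ry":0,"rz":0},{"grip":0.35,"tx":0.0039,"ty":0.001,"tz":0,"rx":0,"ry":0,"rz":0},{"grip":0.35,"tx":0.0039,"ty":0.001,"tz":0,"rx":0,"ry":0,"rz":0}]'
python3 look.py
python3 -m jog '[{"grip":0.35,"tx":0.0039,"ty":0.001,"tz":0,"rx":0,"ry":0,"rz":0},{"grip":0.35,"tx":0.0039,"ty":0.0009,"tz":0,"rx":0,"ry":0,"rz":0},{"grip":0.35,"tx":0.0039,"ty":0.0009,"tz":0,"rx":0,"ry":0,"rz":0},{"grip":0.35,"tx":0.0039,"ty":0.0009,"tz":0,"rx":0,"ry":0,"rz":0},{"grip":0.35,"tx":0.0039,"ty":0.0009,"tz":0,"rx":0,"ry":0,"rz":0}]'
python3 -m jog '[{"grip":0.35,"tx":0.0034,"ty":0.0008,"tz":0,"rx":0,"ry":0,"rz":0},{"grip":0.35,"tx":0.0029,"ty":0.0007,"tz":0,"rx":0,"ry":0,"rz":0}]'
python3 look.py
```

```text
time_s: 13.82
eef_pos: [0.5385, -0.0981, 0.219]
tcp_rot: [-0.378, 3.119, -0.0]
wrist_force: [0.2, -0.5, 0.1]
width: 0.0298
grip_force: 0.1
time_s: 14.45
eef_pos: [0.558, -0.0931, 0.219]
tcp_rot: [-0.378, 3.119, -0.0]
wrist_force: [-0.7, -0.5, -0.4]
width: 0.0297
grip_force: 0.0
14.45 [ 0.558  -0.0931  0.219 ] y [-0.239  0.971 -0.   ] z [ 0. -0. -1.] F [-0.7 -0.5 -0.4] 0.029686167061356936 0.0491607649018988
tray frame tcp [-46.2 -48.7]
top small 939 [60.1 50.3 41.2] err 0.6
top large few 25
scene small 770 [61.8 50.9 41.3] err 0.7
scene large 1123 [  1.2 -48.8  55.3] err 0.7
time_s: 15.18
eef_pos: [0.5775, -0.0885, 0.219]
tcp_rot: [-0.378, 3.119, -0.0]
wrist_force: [-0.3, 0.1, 0.0]
width: 0.0299
grip_force: 0.1
time_s: 15.42
eef_pos: [0.5838, -0.0871, 0.219]
tcp_rot: [-0.378, 3.119, -0.0]
wrist_force: [-0.3, -0.1, -0.6]
width: 0.0302
grip_force: 0.0
15.425 [ 0.5838 -0.0871  0.219 ] y [-0.239  0.971 -0.   ] z [ 0. -0. -1.] F [-0.3 -0.1 -0.6] 0.030198363341876516 0.03652685147244483
tray frame tcp [-19.7 -49. ]
top small 849 [60.1 50.3 41.1] err 0.6
top large few 0
scene small 775 [61.7 51.1 41.3] err 0.7
scene large 1180 [ 27.  -49.2  55.3] err 0.8
```

Push the last 15 mm or so gently, until it tips in.

```bash
python3 -m jog '[{"grip":0.35,"tx":0.0029,"ty":0.0006,"tz":0,"rx":0,"ry":0,"rz":0},{"grip":0.35,"tx":0.0029,"ty":0.0006,"tz":0,"rx":0,"ry":0,"rz":0},{"grip":0.35,"tx":0.0024,"ty":0.0006,"tz":0,"rx":0,"ry":0,"rz":0},{"grip":0.35,"tx":0.0024,"ty":0.0006,"tz":0,"rx":0,"ry":0,"rz":0},{"grip":0.35,"tx":0.0024,"ty":0.0006,"tz":0,"rx":0,"ry":0,"rz":0}]'
python3 -m jog '[{"grip":0.35,"tx":0.0019,"ty":0.0005,"tz":0,"rx":0,"ry":0,"rz":0},{"grip":0.35,"tx":0,"ty":0,"tz":0,"rx":0,"ry":0,"rz":0},{"grip":0.35,"tx":0,"ty":0,"tz":0,"rx":0,"ry":0,"rz":0}]'
python3 look.py
```

```text
time_s: 16.15
eef_pos: [0.5967, -0.0841, 0.219]
tcp_rot: [-0.378, 3.119, -0.0]
wrist_force: [0.5, 0.1, 0.6]
width: 0.0296
grip_force: 0.0
time_s: 16.52
eef_pos: [0.5984, -0.0836, 0.219]
tcp_rot: [0.378, -3.119, -0.0]
wrist_force: [-0.3, 0.0, -0.1]
width: 0.0301
grip_force: 0.0
16.525 [ 0.5984 -0.0836  0.219 ] y [-0.239  0.971  0.   ] z [-0.  0. -1.] F [-0.3  0.  -0.1] 0.03007640180681905 0.0
tray frame tcp [ -4.7 -49.2]
top small 587 [60.  50.1 41.3] err 0.5
top large few 0
scene small 788 [61.9 50.9 41.3] err 0.7
scene large 1238 [ 60.  -49.6  49.7] err 0.8
```

```bash
python3 -m jog '[{"grip":0.35,"tx":-0.0097,"ty":-0.0024,"tz":0,"rx":0,"ry":0,"rz":0},{"grip":0.35,"tx":-0.0097,"ty":-0.0024,"tz":0,"rx":0,"ry":0,"rz":0},{"grip":0.35,"tx":0,"ty":0,"tz":0.03,"rx":0,"ry":0,"rz":0},{"grip":0.35,"tx":0,"ty":0,"tz":0.04,"rx":0,"ry":0,"rz":0},{"grip":0.35,"tx":0,"ty":0,"tz":0.02,"rx":0,"ry":0,"rz":0}]'
python3 -m jog '[{"grip":0.65,"tx":-0.005,"ty":0.0505,"tz":0,"rx":0,"ry":0,"rz":0},{"grip":0.65,"tx":-0.005,"ty":0.0505,"tz":0,"rx":0,"ry":0,"rz":0},{"grip":0.65,"tx":-0.005,"ty":0.0505,"tz":0,"rx":0,"ry":0,"rz":0},{"grip":0.65,"tx":-0.005,"ty":0.0505,"tz":0,"rx":0,"ry":0,"rz":0},{"grip":0.65,"tx":-0.005,"ty":0.0505,"tz":0,"rx":0,"ry":0,"rz":0}]'
python3 -m jog '[{"grip":0.65,"tx":0,"ty":0,"tz":0,"rx":0,"ry":0,"rz":0},{"grip":0.65,"tx":0,"ty":0,"tz":0,"rx":0,"ry":0,"rz":0}]'
python3 look.py
python3 - <<'E'
from meas import *
p,d,i=snap('wrist','w3.png');X=cloud(d,i)
q=X[(X[...,2]>.062)&(X[...,2]<.073)&(abs(X[...,0]-.552)<.025)&(abs(X[...,1]-.165)<.025)]
print('knob',len(q),(q.min(0)+q.max(0))/2)
E
```

```text
time_s: 17.25
eef_pos: [0.5792, -0.0887, 0.3116]
tcp_rot: [-0.377, 3.116, -0.002]
wrist_force: [0.7, 0.5, -0.2]
width: 0.0298
grip_force: 0.0
time_s: 17.88
eef_pos: [0.5533, 0.1654, 0.3084]
tcp_rot: [0.377, -3.118, 0.0]
wrist_force: [1.1, 0.2, -0.7]
width: 0.0558
grip_force: 0.0
time_s: 18.12
eef_pos: [0.5537, 0.1638, 0.3084]
tcp_rot: [0.379, -3.118, 0.001]
wrist_force: [0.4, 0.0, 0.8]
width: 0.0557
grip_force: 0.0
18.125 [0.5537 0.1638 0.3084] y [-0.24   0.971 -0.   ] z [-0.001 -0.001 -1.   ] F [0.4 0.  0.8] 0.05571421331180479 0.0
tray frame tcp [ 12.1 201.6]
top small 984 [60.1 50.3 41.2] err 0.6
top large 1445 [ 60.1 -49.6  48.6] err 0.6
scene small 795 [61.7 50.9 41.3] err 0.9
scene large 1258 [ 61.7 -49.   48.8] err 0.7
knob 879 [0.55302253 0.16203301 0.06716369]
```

Both globes are seated. Next I lower onto the knob, pinch it and shut the gate.

```bash
python3 -m jog '[{"grip":0.65,"tx":0,"ty":-0.001,"tz":-0.03,"rx":0,"ry":0,"rz":0},{"grip":0.65,"tx":0,"ty":0,"tz":-0.04,"rx":0,"ry":0,"rz":0},{"grip":0.65,"tx":0,"ty":0,"tz":-0.03,"rx":0,"ry":0,"rz":0},{"grip":0.65,"tx":0,"ty":0,"tz":0,"rx":0,"ry":0,"rz":0}]' 20
python3 -m jog '[{"grip":0.15,"tx":0,"ty":0,"tz":0,"rx":0,"ry":0,"rz":0},{"grip":0.15,"tx":0,"ty":0,"tz":0,"rx":0,"ry":0,"rz":0},{"grip":0.15,"tx":0,"ty":0,"tz":0,"rx":0,"ry":0,"rz":0},{"grip":0.15,"tx":0,"ty":0,"tz":0,"rx":0,"ry":0,"rz":0}]'
python3 -m jog '[{"grip":0.15,"tx":0.0024,"ty":-0.0097,"tz":0,"rx":0,"ry":0,"rz":0},{"grip":0.15,"tx":0.0024,"ty":-0.0097,"tz":0,"rx":0,"ry":0,"rz":0},{"grip":0.15,"tx":0.0024,"ty":-0.0097,"tz":0,"rx":0,"ry":0,"rz":0},{"grip":0.15,"tx":0.0024,"ty":-0.0097,"tz":0,"rx":0,"ry":0,"rz":0},{"grip":0.15,"tx":0.0019,"ty":-0.0078,"tz":0,"rx":0,"ry":0,"rz":0}]'
python3 st.py
```

```text
time_s: 18.77
eef_pos: [0.5526, 0.1617, 0.206]
tcp_rot: [0.375, -3.113, 0.001]
wrist_force: [-0.7, 1.0, 0.3]
width: 0.0556
grip_force: 0.0
time_s: 19.27
eef_pos: [0.5551, 0.1632, 0.2112]
tcp_rot: [-0.378, 3.115, -0.0]
wrist_force: [0.1, -1.5, 6.7]
width: 0.0194
grip_force: 22.5
time_s: 19.9
eef_pos: [0.5667, 0.1166, 0.2112]
tcp_rot: [-0.378, 3.115, 0.001]
wrist_force: [-0.1, 2.2, 5.9]
width: 0.0194
grip_force: 22.4
19.9 [0.5667 0.1166 0.2112] y [-0.239  0.971 -0.   ] z [ 0.004  0.001 -1.   ] F [-0.1  2.2  5.9] 0.019357120266474383 22.442477345466614
tray frame tcp [ 13.2 152.7]
```

```bash
python3 -m jog '[{"grip":0.15,"tx":0.0003,"ty":-0.001,"tz":0,"rx":0,"ry":0,"rz":0},{"grip":0.15,"tx":0.0003,"ty":-0.001,"tz":0,"rx":0,"ry":0,"rz":0},{"grip":0.15,"tx":0,"ty":0,"tz":0,"rx":0,"ry":0,"rz":0}]'; python3 st.py
```

```text
time_s: 20.27
eef_pos: [0.5671, 0.1149, 0.2111]
tcp_rot: [-0.378, 3.115, 0.001]
wrist_force: [-1.1, 1.1, 6.6]
width: 0.0191
grip_force: 22.5
20.275 [0.5671 0.1149 0.2111] y [-0.239  0.971  0.   ] z [ 0.003  0.001 -1.   ] F [-1.1  1.1  6.6] 0.019134976489854648 22.490759789943695
tray frame tcp [ 13.2 150.9]
```

```bash
python3 -m jog '[{"grip":0.15,"tx":0.0003,"ty":-0.001,"tz":0,"rx":0,"ry":0,"rz":0},{"grip":0.15,"tx":0.0003,"ty":-0.001,"tz":0,"rx":0,"ry":0,"rz":0},{"grip":0.15,"tx":0,"ty":0,"tz":0,"rx":0,"ry":0,"rz":0}]'; python3 st.py
```

```text
time_s: 20.65
eef_pos: [0.5673, 0.1144, 0.2112]
tcp_rot: [-0.379, 3.116, 0.005]
wrist_force: [-3.3, 11.0, 8.2]
width: 0.0191
grip_force: 22.8
20.65 [0.5673 0.1144 0.2112] y [-0.239  0.971  0.003] z [ 0.003  0.004 -1.   ] F [-3.3 11.   8.2] 0.01912987561898112 22.802730202674866
tray frame tcp [ 13.3 150.4]
```

The gate is against its shut stop, with force rising to 11 N. I release the knob, retreat and check.

```bash
python3 -m jog '[{"grip":0.15,"tx":-0.0002,"ty":0.0008,"tz":0,"rx":0,"ry":0,"rz":0},{"grip":0.65,"tx":0,"ty":0,"tz":0,"rx":0,"ry":0,"rz":0},{"grip":0.65,"tx":0,"ty":0,"tz":0,"rx":0,"ry":0,"rz":0},{"grip":0.65,"tx":0,"ty":0,"tz":0,"rx":0,"ry":0,"rz":0},{"grip":0.65,"tx":0,"ty":0,"tz":0.03,"rx":0,"ry":0,"rz":0}]'
python3 -m jog '[{"grip":0.65,"tx":0,"ty":0,"tz":0.05,"rx":0,"ry":0,"rz":0},{"grip":0.65,"tx":0,"ty":0,"tz":0.05,"rx":0,"ry":0,"rz":0},{"grip":0.65,"tx":-0.03,"ty":0.05,"tz":0,"rx":0,"ry":0,"rz":0},{"grip":0.65,"tx":-0.03,"ty":0.05,"tz":0,"rx":0,"ry":0,"rz":0},{"grip":0.65,"tx":0,"ty":0,"tz":0,"rx":0,"ry":0,"rz":0}]'
python3 look.py
python3 - <<'E'
from meas import *
p,d,i=snap('top');X=cloud(d,i)
q=X[(X[...,2]>.055)&(X[...,2]<.08)&(abs(X[...,0]-.564)<.025)&(abs(X[...,1]-.113)<.03)]
print('knob',len(q),(q.min(0)+q.max(0))/2)
cv2.imwrite('pics/t2.png',cv2.resize(p[100:400,160:500,::-1],(680,600),interpolation=cv2.INTER_CUBIC))
E
```

```text
time_s: 21.28
eef_pos: [0.5649, 0.1129, 0.2362]
tcp_rot: [0.377, -3.113, 0.0]
wrist_force: [0.3, -0.7, 0.3]
width: 0.0555
grip_force: 0.0
time_s: 21.9
eef_pos: [0.5047, 0.216, 0.339]
tcp_rot: [0.384, -3.117, -0.001]
wrist_force: [1.0, -0.7, -0.1]
width: 0.0557
grip_force: 0.0
21.9 [0.5047 0.216  0.339 ] y [-0.243  0.97   0.001] z [-0.001  0.001 -1.   ] F [ 1.  -0.7 -0.1] 0.0557381032088486 0.0
tray frame tcp [-22.8 264.2]
top small 954 [60.1 50.4 41.2] err 0.6
top large 1409 [ 60.1 -49.8  48.7] err 0.6
scene small 771 [61.7 51.  41.2] err 0.7
scene large 1223 [ 61.5 -49.1  48.8] err 0.8
knob 129 [0.56416906 0.11346954 0.06384321]
```

View pics/t2.png

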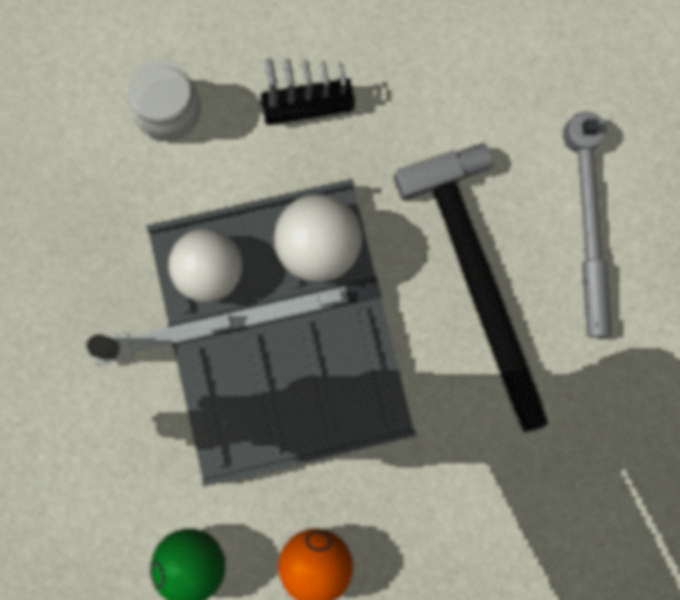

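In the enlarged top view both globes sit in their dimples at (205,265) and (318,238). The gate is shut behind them, with the knob at (103,347) where it began, and nothing else has moved.

```bash
python3 -c "
from workcell import arm
print(arm.job_done())"
```

```text
the job is handed in; nothing more can be done
None
```

The job is handed in: both globes are seated in their dimples, the gate is fully shut behind them, the bystanders were not touched, and it took about 22 s of the 72 s allowed.

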